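Release the dust collector's filter slide with a pin tool

TASK

The filter of the bench dust collector is due for cleaning: take the red-handled pin tool out of its wooden block, hold the recessed release button in the filter slide down with the tip of its pin and, keeping it down, push the slide out sideways with the pin until it comes up against its stop. Then stand the pin tool back in its hole in the block, fully home. Use a light hand, since the plastic latch breaks if it is pressed and shoved with more than 25 N in all, touch the machine with the pin only, and leave the doming punch, the jar and the polishing bar as they are.

Things in the scene. Friction and masses are not known exactly. Their poses are not given: they have to be found in the camera images.
- dust_box: Bench dust collector, grey case 200 (x) x 240 (y) x 115 mm high, fixed; origin at the centre of its underside, -x is its front with the intake grille, z up. A black filter slide lies flush in its top between two aluminium guide strips (along y, 44 to 56 mm either side of the centre line, tops 118 mm above the bench) and runs out of its -y side. Nothing stands higher.
- filter_slide (a joint): How far the slide is out, in m: 0 is closed and latched (the start), 0.060 is its stop. Black plastic cassette 86 (x) x 195 (y) x 30 mm with white pleats, moving along -y of dust_box. Latched it has 1 to 2 mm of play; freed it takes 3 to 6 N to move and stays where it is left; at the stop, with the button let up, the latch clicks in and keeps it out.
- recess_mouth (a point): Centre of the mouth of the round vertical recess, ringed in yellow, in the slide's top face, 114 mm above the bench, 32.5 mm to +y of dust_box's centre when closed; moves with the slide. -y is the way the slide runs out. The recess is 14 mm in diameter, straight-walled. A pin standing in it pushes the slide by its wall. The latch breaks if the pin's press plus its shove pass 25 N.
- recess_floor (a point): Floor of the recess, 28 mm below its mouth. Above it is the orange release button, 12 mm across, its face 4 to 16 mm below the mouth (on a set screw: differs each time, not measured, find it by feel). It resists with 3 N at first touch, rising 1 N per mm to 9 N at the end of its 6 mm travel, then is hard. The slide is free only with it fully down (5.5 mm on); keep it so for the first 10 mm.
- tool_block: Dark wooden tool block, 130 (x) x 56 (y) x 45 mm high, fixed to the bench; origin at the centre of its underside, z up. Two holes 70 mm apart along its x axis, one with the pin tool, the other with the doming punch (either way round).
- tool_block_hole0 (a point): Mouth of one hole of the block (35 mm to the -x side of its centre), at its top, 10 mm in diameter, straight, 38 mm deep.
- tool_block_hole1 (a point): Mouth of the other hole (35 mm to the +x side of its centre), the same size.
- pin_tool: Pin tool, loose, about 50 g, standing upright in one hole. Origin at the tip of the pin, z along the tool to its handle. Steel pin 6 mm in diameter from 0 to 34 mm, brass collar 18 mm in diameter from 34 to 40 mm (rests on the block, the tip then 34 mm below the hole's mouth), red handle 16 x 16 mm square (sides along the tool's x and y, which start along the block's) from 40 to 100 mm.
- dap_punch: Steel doming punch, loose, 120 g, standing upright in the other hole: shaft of 15 mm, ball of 22 mm at its top, 102 mm above the bench. To be left alone. Origin at its lower end.
- jar: Glass jar with a brass lid, loose, 60 mm in diameter and 75 mm high, near the work. To be left alone. Origin at the centre of its underside.
- polish_bar: Green bar of polishing compound, loose, 36 (x) x 85 (y) x 24 mm high, on the bench. To be left alone. Origin at the centre of its underside.
Mind the look-alikes: they are no part of the job. There is more than one size of the pin_tool; the job needs the largest.

How it is judged:
By the outcome, as a careful person would: the job done as asked, in the order asked, and still so for the second after the job is handed in, with the robot touching nothing.
It also fails if it takes over 72 s, if anything falls off the work surface, if the arm or the gripper's body presses on something with over 40 N, if the wrist force passes 120 N, or if a joint passes its speed limit or range.

ROBOT

A 6-joint arm with a two-finger parallel gripper is mounted at the origin on the work surface. World frame = base frame: x ahead of the robot, y to its left, z up, the work surface at z = 0. Lengths are in m, angles in rad, forces in N, time in s.
With the tool pointing down it reaches from about 0.35 to 0.975 m from the base axis. Payload 17.4 kg.
Tool frame: the origin (TCP) lies midway between the tips of the shut fingers; the grasp point (between the pads) lies behind it (grasp_offset is the z of the grasp point in the tool frame, in m); z points along the fingers, y is the line along which they close (so a half turn about z gives the same grasp; the last joint's range is limited). The gripper opens to 85 mm and grips with 20 to 120 N. Pads are 22 mm wide; open, the fingers measure 114 mm over their backs; the gripper's body (76 mm by 85 mm) begins 54 mm behind the grasp point. The pads swing forward as they close: fully open they stand 13 mm farther back than shut.
Start: joints at [1.075, 0.116, 1.442, -0, 1.584, -0.038], TCP at [0.298, 0.605, 0.231] pointing down, gripper open.
Joint ranges: [-2.83, 2.83], [-0.83, 2.19], [0.07, 2.5], [-1.14, 4.28], [0.01, 3], [-2.97, 2.97]. Speed limits (rad/s): [1.89, 1.89, 2.22, 3.14, 3.14, 3.14].

INTERFACE

Orientations are given as a unit quaternion [x, y, z, w].
In Python, from rig import observe, read_camera, finish_job, grasp_offset gives the robot as it stands.
- The arm moves only by the tool apply_moves, never from a script. Its argument "rows" is a list of rows, each a list of 3 entries, a list of its own where there are three numbers: the shift along the tool's x, y, z each as a share of 0.1 m, from -1 to 1, then the turn, a rotation vector about the tool's x, y, z each as a share of 45 degrees, from -1 to 1, then the opening, from 0 (shut) to 1 (fully open). A call has 1 to 12 rows; each row is the pose to reach, as a shift and turn from the pose commanded when the call began, along the tool's axes at that moment; what a row does not reach only later rows make up. A row lasts 1/12 s, in which the tool goes at most 41.7 mm and 7.16 degrees, less where a joint would pass 70% of its speed; a pose out of reach is approached as far as the arm can. A call with a number of a shift or a turn outside -1 to 1 is refused whole. A call with a gripper value outside its range is refused whole. The fingers move at their own pace and stop on an object; "squeeze" is the grip in N (left out, the last holds). Time passes only in rows, so rows that repeat a pose let the fingers close. It gives the time, the measured TCP pose, the force, the opening and the grip force at its end, in the units of the state.
- observe(): the state, without advancing time (a new reading comes with each control period).
- read_camera(name): name is "side" or "top"; returns a dict with "frame" (384x512x3 uint8, red, green, blue), "z_map" (384x512 float32, m along the optical axis (not along the pixel's ray), 0 where there is no reading), "K" (3x3 intrinsics, pixels), "camera_from_world" (4x4, takes a point from world to camera coordinates). Camera axes: x right, y down, z forward; pixel columns grow to the right and rows downward; lengths in m; the calibration is good to about 2 mm. A picture is of the moment at which its call begins.
- finish_job(): hands the job in; it is judged then, once.
The state is a dict: "clock": time; "q": joint angles; "qd": joint speeds; "effort": joint torques, N m; "ee_pos": TCP position; "tool_rot": TCP orientation; "force": force on the tool from outside, world axes, zero at the start; "moment": the same for the moment, N m; "gripper_width": opening from 0.0 (shut) to 1.0 (fully open); "finger_force": force on a finger pad.
Only numpy, scipy, OpenCV 4.12 (cv2) and the standard library are available. Lean on these libraries where they do the work, as an engineer would, in place of code of your own. Each camera call takes 0.05 s, during which the arm holds its last target. There are 200 camera calls.

## Working session

There is one attempt and no reset: what is moved stays moved. The work goes in short steps, Python scripts to look and compute and a tool call to move; the robot and the scene stay as the last step left them, time stands still between calls to the robot, and variables do not carry over. Pictures are saved under pics/ and viewed, at most 10 in all, crops included, and the job is handed in when it is done.

Besides the shell and the picture viewer there is one more tool, called after "Emit:" as a command line: name --argument value ..., lists and objects as JSON in quotes. apply_moves: Moves the arm, as the interface text tells. Shift numbers are shares of 0.1 m and turn numbers shares of 45 degrees, none past 1 either way. Its arguments: {"type":"object","properties":{"rows":{"type":"array","items":{"type":"array"}},"squeeze":{"type":"number"}},"required":["rows"]}

```bash
mkdir -p pics; ls
python3 - <<'E'
from rig import *
import cv2,numpy as np
for n in("top","side"):
    c=read_camera(n); cv2.imwrite(f"pics/{n}0.png",cv2.resize(c["frame"][:,:,::-1],(768,576),interpolation=cv2.INTER_CUBIC)); np.savez(f"{n}0.npz",**c)
    print(n,c["K"].round(1).tolist(),c["camera_from_world"].round(3).tolist())
print(observe(),grasp_offset)
E
```

```text
pics
top [[448.5, 0.0, 254.4], [0.0, 448.5, 198.6], [0.0, 0.0, 1.0]] [[-0.002, -1.0, -0.004, 0.071], [-0.998, 0.002, -0.055, 0.538], [0.055, 0.004, -0.998, 1.104], [0.0, 0.0, 0.0, 1.0]]
side [[372.7, 0.0, 258.4], [0.0, 372.7, 187.6], [0.0, 0.0, 1.0]] [[-0.956, -0.293, -0.003, 0.553], [-0.144, 0.479, -0.866, 0.125], [0.255, -0.827, -0.501, 0.679], [0.0, 0.0, 0.0, 1.0]]
{'clock': 0.1, 'q': array([ 1.07517560e+00,  1.16456613e-01,  1.44217848e+00,  1.58043115e-05,
        1.58400336e+00, -3.77819611e-02]), 'qd': array([-9.23431519e-05, -2.50819285e-04, -1.22908341e-03, -3.36850558e-04,
       -9.69546391e-04, -7.03878862e-04]), 'effort': array([ 2.13177947e-03, -7.33668780e+01, -6.33787823e+01, -1.04134962e-06,
        5.25771160e-03, -3.32466095e-05]), 'ee_pos': array([0.29827266, 0.60534196, 0.23063587]), 'tool_rot': array([ 2.26925102e-01,  9.73912072e-01, -5.02331772e-04, -1.45433199e-04]), 'force': array([ 0.92578882, -0.80025231, -0.46313543]), 'moment': array([-0.00291342, -0.03666173, -0.02383309]), 'finger_force': 0.0, 'gripper_width': 0.9982980981424919} -0.0187
```

View pics/top0.png

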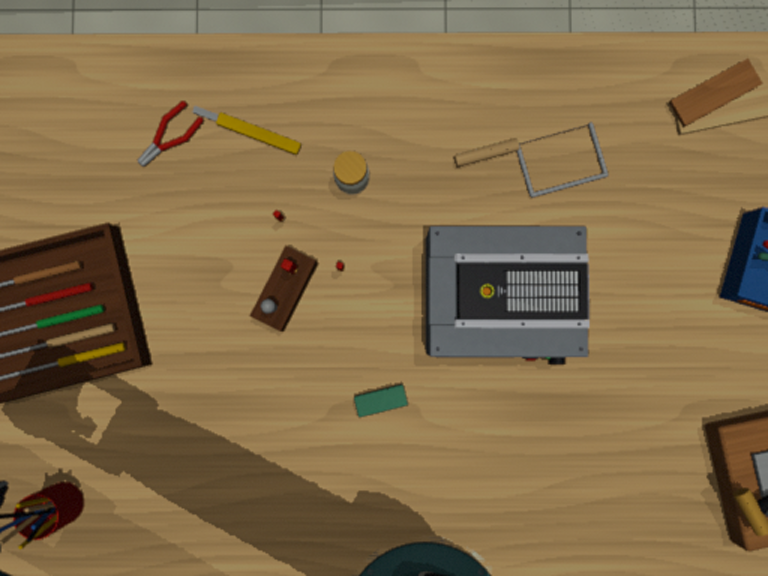

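View pics/side0.png

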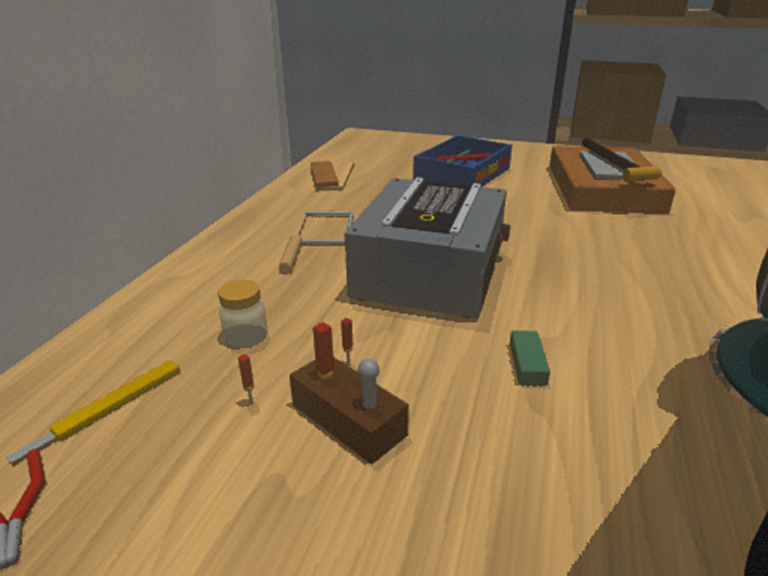

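The top view shows the candidates for the pin tool (768-px pixels): the red handle in the block at (289,265), small red look-alikes at (279,215) and (340,266), and the pliers' red handles at (180,120). I choose the one in the block, which is clearly the largest. The punch ball is at (268,305), the yellow ring at (487,291), and the slide runs out to the right, which is world -y.

```bash
cat > h.py <<'E'
import numpy as np,cv2
def ray(c,u,v,z):
    T=c["camera_from_world"];R=T[:3,:3];o=-R.T@T[:3,3]
    d=R.T@np.linalg.inv(c["K"])@np.array([u,v,1.]);return o+d*(z-o[2])/d[2]
def mask(c,lo,hi,box):
    h=cv2.cvtColor(c["frame"],cv2.COLOR_RGB2HSV);m=cv2.inRange(h,np.array(lo),np.array(hi))
    k=np.zeros_like(m);x0,y0,x1,y1=box;k[y0:y1,x0:x1]=m[y0:y1,x0:x1];return k
def cloud(c):
    T=c["camera_from_world"];z=c["z_map"];v,u=np.indices(z.shape)
    p=np.stack([u*z,v*z,z],-1)@np.linalg.inv(c["K"]).T
    return (p-T[:3,3])@T[:3,:3]
E
python3 - <<'E'
import numpy as np,cv2
from h import *
c=dict(np.load("top0.npz"));s=dict(np.load("side0.npz"))
P=cloud(c);Q=cloud(s)
def rect(P,box,z0,z1,n,zp):
    x0,y0,x1,y1=box;S=np.zeros(P.shape[:2],np.uint8);S[y0:y1,x0:x1]=1
    m=(S>0)&(P[...,2]>z0)&(P[...,2]<z1)
    v,u=np.nonzero(m);w=np.array([ray(c,a,b,zp)[:2] for a,b in zip(u,v)])
    r=cv2.minAreaRect((w*1000).astype(np.float32));print(n,len(u),r,"medz",np.median(P[m][:,2]));return m
rect(P,(160,155,220,225),.035,.055,"block",.045)
rect(P,(180,165,205,188),.095,.125,"handle",.111)
rect(P,(165,190,190,215),.075,.11,"ball",.095)
rect(P,(275,140,400,245),.10,.125,"box",.115)
rect(P,(220,95,250,132),.06,.09,"jar",.075)
rect(P,(230,250,280,282),.015,.035,"bar",.024)
# ring
m=mask(c,(20,120,100),(35,255,255),(310,180,340,210));v,u=np.nonzero(m);(a,b),(w,h),_=cv2.minAreaRect(np.c_[u,v].astype(np.float32))
print("ring top",len(u),a,b,w,h,ray(c,a,b,.114))
m=mask(s,(20,120,100),(35,255,255),(270,135,300,155));v,u=np.nonzero(m);(a,b),(w,h),_=cv2.minAreaRect(np.c_[u,v].astype(np.float32))
print("ring side",len(u),a,b,w,h,ray(s,a,b,.114))
# red handle side top
for n,cc,bx,z in(("top",c,(183,168,203,186),.111),("side",s,(205,210,225,252),.111)):
    h=cv2.cvtColor(cc["frame"],cv2.COLOR_RGB2HSV);x0,y0,x1,y1=bx
    k=((h[...,0]<8)|(h[...,0]>172))&(h[...,1]>140)&(h[...,2]>60);v,u=np.nonzero(k[y0:y1,x0:x1]);u+=x0;v+=y0
    print(n,len(u),u.min(),u.max(),v.min(),v.max(),ray(cc,u.mean(),v.mean(),z))
# guide strips yaw: white/grey bright
h=cv2.cvtColor(c["frame"],cv2.COLOR_RGB2HSV)
g=(P[...,2]>.1)&(h[...,2]>165)&(h[...,1]<40)
for y0,y1 in((165,178),(210,220)):
    v,u=np.nonzero(g[y0:y1,300:395]);v+=y0;u+=300
    w=np.array([ray(c,a,b,.118)[:2] for a,b in zip(u,v)]);print("strip",len(u),np.polyfit(w[:,1]-.0,w[:,0],1),w.min(0),w.max(0),w.mean(0))
cr=c["frame"][140:240,150:400,::-1];cv2.imwrite("pics/crop1.png",cv2.resize(cr,None,fx=3.2,fy=3.2,interpolation=cv2.INTER_CUBIC))
E
```

```text
block 1095 ((553.6743774414062, 230.91641235351562), (56.71072006225586, 128.3939208984375), 63.681739807128906) medz 0.043605331205851826
handle 53 ((583.8530883789062, 214.5783233642578), (17.5042724609375, 15.34941577911377), 63.31520462036133) medz 0.10796597657208072
ball 70 ((522.3433227539062, 245.72174072265625), (19.761547088623047, 19.575008392333984), 45.184139251708984) medz 0.09735880802932927
box 9168 ((543.9969482421875, -122.37300872802734), (241.4418487548828, 198.06617736816406), 89.86774444580078) medz 0.11304477747712263
jar 394 ((742.768798828125, 120.74618530273438), (52.53475570678711, 50.73208236694336), 89.85240936279297) medz 0.07297194076513416
bar 503 ((369.88360595703125, 72.56210327148438), (36.059913635253906, 83.93578338623047), 13.882673263549805) medz 0.02248992257443296
ring top 35 324.5000305175781 193.5 8.485280990600586 8.485280990600586 [ 0.54364536 -0.08951351  0.114     ]
ring side 21 284.5 144.5 9.0 3.0 [ 0.54543941 -0.09289466  0.114     ]
top 51 187 194 172 180 [0.58418265 0.215709   0.111     ]
side 119 209 221 215 247 [0.57337667 0.24047327 0.111     ]Traceback (most recent call last):
  File "<stdin>", line 31, in <module>
IndexError: too many indices for array: array is 1-dimensional, but 2 were indexed
```

Run:
```python
from h import *
c=dict(np.load("top0.npz"));s=dict(np.load("side0.npz"))
for p in((186,143.5),(227,177.5)): print("decoy",ray(c,*p,.05))
a=c["frame"][135:235,155:255,::-1];b=s["frame"][190:320,150:290,::-1]
f=lambda i:cv2.resize(i,(390,390),interpolation=cv2.INTER_CUBIC)
cv2.imwrite("pics/crop1.png",np.hstack([f(a),f(b)]))
```

```text
decoy [0.67049226 0.23638788 0.05      ]
decoy [0.58718646 0.13641831 0.05      ]
```

View pics/crop1.png

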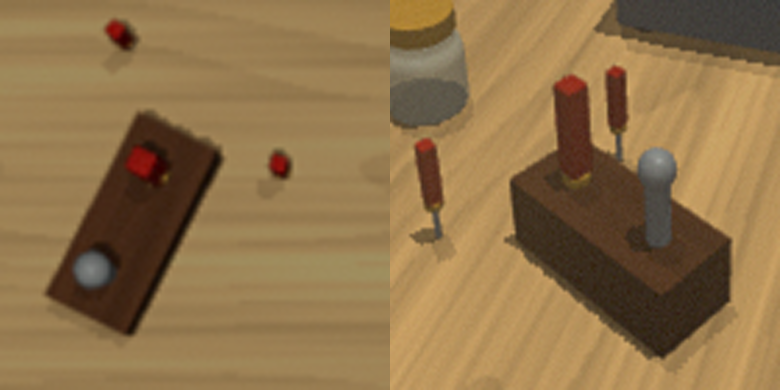

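Emit:
apply_moves --rows '[[[-0.4,-0.2,0],[0,0,0],0.5],[[-0.8,-0.4,0],[0,0,0],0.5],[[-1,-0.5,0],[0,0,0],0.5],[[-1,-0.5,0],[0,0,0],0.5]]' --squeeze 80

```text
clock: 0.43
ee_pos: [0.3685, 0.5131, 0.2313]
tool_rot: [0.228, 0.974, -0.0, 0.0]
force: [-0.1, -0.6, -0.2]
gripper_width: 0.503
finger_force: 0.0
```

Emit:
apply_moves --rows '[[[-0.4,-0.2,0],[0,0,0],0.5],[[-0.8,-0.4,0],[0,0,0],0.5],[[-1,-0.5,0],[0,0,0],0.5],[[-1,-0.5,0],[0,0,0],0.5]]'

```text
clock: 0.77
ee_pos: [0.4359, 0.4242, 0.2312]
tool_rot: [0.228, 0.974, -0.0, 0.0]
force: [-0.1, 0.2, 0.1]
gripper_width: 0.502
finger_force: 0.0
```

Emit:
apply_moves --rows '[[[-0.4,-0.2,0],[0,0,0],0.5],[[-0.8,-0.4,0],[0,0,0],0.5],[[-1,-0.5,0],[0,0,0],0.5],[[-1,-0.5,0],[0,0,0],0.5]]'

```text
clock: 1.1
ee_pos: [0.5033, 0.3354, 0.2309]
tool_rot: [0.228, 0.974, -0.0, 0.0]
force: [0.4, -0.2, -0.0]
gripper_width: 0.502
finger_force: 0.0
```

Emit:
apply_moves --rows '[[[-0.4,-0.2,0],[0,0,0],0.5],[[-0.8,-0.4,0],[0,0,0],0.5],[[-1,-0.6,0],[0,0,0],0.5],[[-1,-0.7,0.5],[0,0,0],0.5],[[-1,-0.7,0.5],[0,0,0],0.5]]'

```text
clock: 1.52
ee_pos: [0.5589, 0.2298, 0.1766]
tool_rot: [0.228, 0.974, -0.001, -0.002]
force: [-1.7, 0.4, -2.9]
gripper_width: 0.499
finger_force: 0.0
```

The crop shows the full-size red handle at (145,162) in the block. The two thin, small look-alikes stand on the bench at (120,35) and (280,165). I'm going for the block tool.

Emit:
apply_moves --rows '[[[-0.29,-0.02,0.2],[0,0,0],0.5],[[-0.29,-0.02,0.4],[0,0,0],0.5],[[-0.29,-0.02,0.4],[0,0,0],0.5],[[-0.29,-0.02,0.4],[0,0,0],0.5],[[-0.29,-0.02,0.4],[0,0,0],0.5]]'

```text
clock: 1.93
ee_pos: [0.5848, 0.218, 0.1427]
tool_rot: [0.226, 0.974, 0.0, 0.0]
force: [-0.8, 0.2, 1.0]
gripper_width: 0.499
finger_force: 0.0
```

Run:
```python
from h import *
from rig import *
c=read_camera("top");s=read_camera("side");o=observe()
print(o["ee_pos"],o["tool_rot"].round(4),o["force"])
f=lambda i:cv2.resize(i,(390,390),interpolation=cv2.INTER_CUBIC)
cv2.imwrite("pics/crop2.png",np.hstack([f(c["frame"][135:235,155:255,::-1]),f(s["frame"][190:320,150:290,::-1])]))
```

```text
[0.58509192 0.21776834 0.14313868] [2.264e-01 9.740e-01 6.000e-04 8.000e-04] [-0.21909687 -0.02051201  0.75231517]
```

View pics/crop2.png

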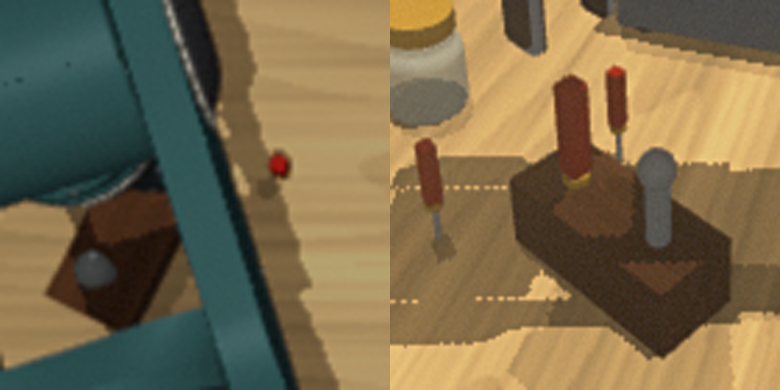

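The side view shows the fingers straddling the red handle above it, and the block and punch are undisturbed. A shift of about 2.5 mm is still needed along tool y, then down to grip.

Emit:
apply_moves --rows '[[[-0.01,-0.025,0.1],[0,0,0],0.5],[[-0.01,-0.025,0.3],[0,0,0],0.5],[[-0.01,-0.025,0.5],[0,0,0],0.5],[[-0.01,-0.025,0.7],[0,0,0],0.5],[[-0.01,-0.025,0.77],[0,0,0],0.5],[[-0.01,-0.025,0.77],[0,0,0],0.5],[[-0.01,-0.025,0.77],[0,0,0],0.5]]'

```text
clock: 2.62
ee_pos: [0.585, 0.2142, 0.0649]
tool_rot: [0.227, 0.974, 0.0, 0.0]
force: [-0.3, 0.3, 0.8]
gripper_width: 0.5
finger_force: 0.0
```

Emit:
apply_moves --rows '[[[0,0,0],[0,0,0],0.3],[[0,0,0],[0,0,0],0.2],[[0,0,0],[0,0,0],0.1],[[0,0,0],[0,0,0],0],[[0,0,0],[0,0,0],0],[[0,0,0],[0,0,0],0],[[0,0,0],[0,0,0],0],[[0,0,0],[0,0,0],0]]'

```text
clock: 3.28
ee_pos: [0.5854, 0.2143, 0.0657]
tool_rot: [0.227, 0.974, 0.0, 0.001]
force: [-1.9, -0.5, 6.8]
gripper_width: 0.176
finger_force: 77.8
```

Emit:
apply_moves --rows '[[[0,0,-0.1],[0,0,0],0],[[0,0,-0.25],[0,0,0],0],[[0,0,-0.45],[0,0,0],0],[[0,0,-0.7],[0,0,0],0],[[0,0,-1],[0,0,0],0],[[0,0,-1],[0,0,0],0],[[0,0,-1],[0,0,0],0]]'

```text
clock: 3.87
ee_pos: [0.5856, 0.2143, 0.1677]
tool_rot: [0.227, 0.974, 0.001, 0.002]
force: [-0.0, -1.2, -0.6]
gripper_width: 0.173
finger_force: 78.2
```

Emit:
apply_moves --rows '[[[0,-0.3,-0.3],[0,0,0],0],[[0,-0.6,-0.6],[0,0,0],0],[[0.15,-0.9,-0.6],[0,0,0],0],[[0.3,-1,-0.6],[0,0,0],0],[[0.3,-1,-0.6],[0,0,0],0]]'

```text
clock: 4.28
ee_pos: [0.5115, 0.1365, 0.2251]
tool_rot: [0.227, 0.974, 0.0, 0.0]
force: [0.3, -0.7, -1.3]
gripper_width: 0.179
finger_force: 78.3
```

Emit:
apply_moves --rows '[[[-0.1,-0.3,0],[0,0,0],0],[[-0.2,-0.6,0],[0,0,0],0],[[-0.3,-0.9,0],[0,0,0],0],[[-0.4,-1,0],[0,0,0],0],[[-0.4,-1,0],[0,0,0],0]]'

```text
clock: 4.7
ee_pos: [0.5057, 0.028, 0.224]
tool_rot: [0.228, 0.974, -0.0, -0.0]
force: [0.6, 0.1, -0.1]
gripper_width: 0.174
finger_force: 78.4
```

Emit:
apply_moves --rows '[[[-0.25,-0.25,0],[0,0,0],0],[[-0.5,-0.5,0],[0,0,0],0],[[-0.75,-0.75,0.1],[0,0,0],0],[[-0.87,-0.89,0.25],[0,0,0],0],[[-0.87,-0.89,0.3],[0,0,0],0],[[-0.87,-0.89,0.3],[0,0,0],0],[[-0.87,-0.89,0.3],[0,0,0],0],[[-0.87,-0.89,0.3],[0,0,0],0]]'

```text
clock: 5.37
ee_pos: [0.5443, -0.087, 0.1949]
tool_rot: [0.226, 0.974, 0.0, 0.0]
force: [-0.4, 0.3, -0.7]
gripper_width: 0.175
finger_force: 78.4
```

Run:
```python
from h import *
from rig import *
s=read_camera("side");o=observe();np.savez("side2.npz",**s)
e=o["ee_pos"];print(e,o["tool_rot"].round(4),o["force"])
def pr(p):
    q=s["camera_from_world"]@np.r_[p,1];k=s["K"]@q[:3];return (k[:2]/k[2]).round(1)
for d in(.0547,.0207,.0147):print(d,pr(e-[0,0,d]))
print("ring",pr([.544,-.0897,.114]))
cv2.imwrite("pics/s2.png",cv2.resize(s["frame"][80:200,210:370,::-1],(800,600),interpolation=cv2.INTER_NEAREST))
```

```text
[ 0.5443426  -0.08704671  0.19513214] [2.263e-01 9.741e-01 1.000e-04 5.000e-04] [-0.95494862 -0.56101345 -0.57771419]
0.0547 [284.7 134.5]
0.0207 [285.3 119.7]
0.0147 [285.3 117. ]
ring [284.8 145.1]
```

View pics/s2.png

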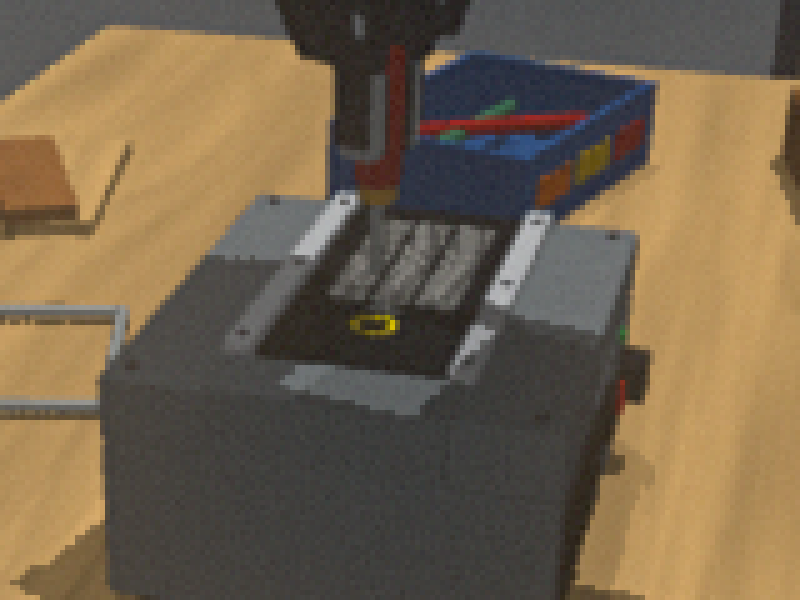

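The crop shows the pin straight in the grip, with its tip at (378,275), about 2.5 mm to +y of the yellow ring's centre at (374,325). I'll correct that and descend by feel.

Emit:
apply_moves --rows '[[[-0.01,-0.022,0.05],[0,0,0],0],[[-0.01,-0.022,0.12],[0,0,0],0],[[-0.01,-0.022,0.2],[0,0,0],0],[[-0.01,-0.022,0.25],[0,0,0],0],[[-0.01,-0.022,0.27],[0,0,0],0],[[-0.01,-0.022,0.27],[0,0,0],0],[[-0.01,-0.022,0.27],[0,0,0],0]]' --squeeze 100

```text
clock: 6.0
ee_pos: [0.5441, -0.0905, 0.1673]
tool_rot: [0.227, 0.974, 0.0, -0.0]
force: [-0.2, 0.5, -0.1]
gripper_width: 0.175
finger_force: 97.3
```

Emit:
apply_moves --rows '[[[0,0,0.02],[0,0,0],0],[[0,0,0.02],[0,0,0],0],[[0,0,0.02],[0,0,0],0]]'

```text
clock: 6.25
ee_pos: [0.5441, -0.0905, 0.1654]
tool_rot: [0.227, 0.974, -0.0, 0.0]
force: [-0.1, -0.3, -0.1]
gripper_width: 0.175
finger_force: 97.3
```

Emit:
apply_moves --rows '[[[0,0,0.01],[0,0,0],0],[[0,0,0.02],[0,0,0],0],[[0,0,0.02],[0,0,0],0],[[0,0,0.02],[0,0,0],0]]'

```text
clock: 6.58
ee_pos: [0.544, -0.0905, 0.1632]
tool_rot: [0.227, 0.974, -0.0, -0.0]
force: [0.7, -0.2, -0.9]
gripper_width: 0.171
finger_force: 97.3
```

Emit:
apply_moves --rows '[[[0,0,0.01],[0,0,0],0],[[0,0,0.02],[0,0,0],0],[[0,0,0.02],[0,0,0],0],[[0,0,0.02],[0,0,0],0]]'

```text
clock: 6.92
ee_pos: [0.544, -0.0905, 0.1612]
tool_rot: [0.227, 0.974, -0.0, -0.0]
force: [-1.0, -0.6, -0.7]
gripper_width: 0.172
finger_force: 97.3
```

Emit:
apply_moves --rows '[[[0,0,0.01],[0,0,0],0],[[0,0,0.015],[0,0,0],0],[[0,0,0.015],[0,0,0],0],[[0,0,0.015],[0,0,0],0]]'

```text
clock: 7.25
ee_pos: [0.5441, -0.0905, 0.1601]
tool_rot: [0.227, 0.974, 0.0, 0.0]
force: [-0.3, 0.4, 2.8]
gripper_width: 0.174
finger_force: 97.7
```

Emit:
apply_moves --rows '[[[0,0,0.01],[0,0,0],0],[[0,0,0.015],[0,0,0],0],[[0,0,0.015],[0,0,0],0],[[0,0,0.015],[0,0,0],0]]'

```text
clock: 7.58
ee_pos: [0.5441, -0.0905, 0.1585]
tool_rot: [0.227, 0.974, -0.0, 0.0]
force: [-0.8, 0.0, 4.0]
gripper_width: 0.175
finger_force: 97.9
```

Emit:
apply_moves --rows '[[[0,0,0.01],[0,0,0],0],[[0,0,0.015],[0,0,0],0],[[0,0,0.015],[0,0,0],0],[[0,0,0.015],[0,0,0],0]]'

```text
clock: 7.92
ee_pos: [0.5442, -0.0905, 0.1569]
tool_rot: [0.227, 0.974, 0.0, 0.0]
force: [-1.2, 0.1, 5.1]
gripper_width: 0.171
finger_force: 98.0
```

Emit:
apply_moves --rows '[[[0,0,0.01],[0,0,0],0],[[0,0,0.018],[0,0,0],0],[[0,0,0.018],[0,0,0],0],[[0,0,0.018],[0,0,0],0]]'

```text
clock: 8.25
ee_pos: [0.5442, -0.0905, 0.1553]
tool_rot: [0.227, 0.974, 0.0, 0.0]
force: [0.2, 0.5, 8.0]
gripper_width: 0.174
finger_force: 98.3
```

Emit:
apply_moves --rows '[[[0,0,0.003],[0,0,0],0],[[0,0,0.003],[0,0,0],0],[[0,0,0.003],[0,0,0],0]]'

```text
clock: 8.5
ee_pos: [0.5442, -0.0905, 0.1551]
tool_rot: [0.227, 0.974, -0.0, 0.0]
force: [0.6, 0.6, 7.4]
gripper_width: 0.172
finger_force: 98.3
```

Emit:
apply_moves --rows '[[[0,0,0.003],[0,0,0],0],[[0,0,0.003],[0,0,0],0],[[0,0,0.003],[0,0,0],0]]'

```text
clock: 8.75
ee_pos: [0.5442, -0.0905, 0.1548]
tool_rot: [0.227, 0.974, 0.0, 0.0]
force: [-0.7, 0.6, 7.6]
gripper_width: 0.172
finger_force: 98.4
```

Emit:
apply_moves --rows '[[[0,0,0.003],[0,0,0],0],[[0,0,0.003],[0,0,0],0],[[0,0,0.003],[0,0,0],0]]'

```text
clock: 9.0
ee_pos: [0.5442, -0.0905, 0.1546]
tool_rot: [0.227, 0.974, 0.0, 0.0]
force: [-0.7, 0.7, 7.9]
gripper_width: 0.174
finger_force: 98.4
```

Emit:
apply_moves --rows '[[[0,0,0.003],[0,0,0],0],[[0,0,0.003],[0,0,0],0],[[0,0,0.003],[0,0,0],0]]'

```text
clock: 9.25
ee_pos: [0.5442, -0.0905, 0.1544]
tool_rot: [0.227, 0.974, 0.0, 0.0]
force: [-2.2, 0.7, 9.5]
gripper_width: 0.17
finger_force: 98.8
```

Emit:
apply_moves --rows '[[[0,0,0.003],[0,0,0],0],[[0,0,0.003],[0,0,0],0],[[0,0,0.003],[0,0,0],0]]'

```text
clock: 9.5
ee_pos: [0.5443, -0.0905, 0.1544]
tool_rot: [0.227, 0.974, 0.0, 0.001]
force: [-2.1, -0.4, 11.7]
gripper_width: 0.172
finger_force: 99.1
```

The button is fully down: it goes hard at TCP z = 0.1544 with about 11.5 N. Now I'll push gently along world -y.

Emit:
apply_moves --rows '[[[-0.004,-0.009,0],[0,0,0],0],[[-0.009,-0.018,0],[0,0,0],0],[[-0.013,-0.027,0],[0,0,0],0],[[-0.013,-0.027,0],[0,0,0],0],[[-0.013,-0.027,0],[0,0,0],0]]'

```text
clock: 9.92
ee_pos: [0.5443, -0.0932, 0.1543]
tool_rot: [0.227, 0.974, 0.0, 0.0]
force: [-2.3, 2.7, 11.8]
gripper_width: 0.175
finger_force: 99.2
```

Emit:
apply_moves --rows '[[[-0.002,-0.005,0],[0,0,0],0],[[-0.004,-0.009,0],[0,0,0],0],[[-0.004,-0.009,0],[0,0,0],0]]'

```text
clock: 10.17
ee_pos: [0.5443, -0.0942, 0.1543]
tool_rot: [0.227, 0.974, 0.0, 0.0]
force: [-1.6, 2.6, 10.9]
gripper_width: 0.171
finger_force: 99.2
```

Emit:
apply_moves --rows '[[[-0.002,-0.005,0],[0,0,0],0],[[-0.004,-0.009,0],[0,0,0],0],[[-0.004,-0.009,0],[0,0,0],0]]'

```text
clock: 10.42
ee_pos: [0.5442, -0.0951, 0.1543]
tool_rot: [0.227, 0.974, 0.0, 0.0]
force: [-1.5, 2.6, 10.9]
gripper_width: 0.173
finger_force: 99.2
```

Emit:
apply_moves --rows '[[[-0.002,-0.005,0],[0,0,0],0],[[-0.004,-0.009,0],[0,0,0],0],[[-0.004,-0.009,0],[0,0,0],0]]'

```text
clock: 10.67
ee_pos: [0.5442, -0.0961, 0.1543]
tool_rot: [0.227, 0.974, 0.0, 0.001]
force: [-1.4, 2.2, 11.6]
gripper_width: 0.175
finger_force: 99.2
```

Emit:
apply_moves --rows '[[[-0.002,-0.005,0],[0,0,0],0],[[-0.004,-0.009,0],[0,0,0],0],[[-0.004,-0.009,0],[0,0,0],0]]'

```text
clock: 10.92
ee_pos: [0.5442, -0.0971, 0.1544]
tool_rot: [0.227, 0.974, 0.0, 0.001]
force: [-1.6, 3.6, 10.1]
gripper_width: 0.175
finger_force: 99.2
```

Emit:
apply_moves --rows '[[[-0.002,-0.005,0],[0,0,0],0],[[-0.004,-0.009,0],[0,0,0],0],[[-0.004,-0.009,0],[0,0,0],0]]'

```text
clock: 11.17
ee_pos: [0.5442, -0.0981, 0.1544]
tool_rot: [0.227, 0.974, 0.0, 0.001]
force: [-1.0, 3.5, 10.8]
gripper_width: 0.174
finger_force: 99.2
```

Emit:
apply_moves --rows '[[[-0.002,-0.005,0],[0,0,0],0],[[-0.004,-0.009,0],[0,0,0],0],[[-0.007,-0.014,0],[0,0,0],0],[[-0.009,-0.018,0],[0,0,0],0],[[-0.009,-0.018,0],[0,0,0],0]]'

```text
clock: 11.58
ee_pos: [0.5442, -0.1001, 0.1543]
tool_rot: [0.227, 0.974, 0.0, 0.001]
force: [-0.4, 3.8, 11.1]
gripper_width: 0.171
finger_force: 99.2
```

Run:
```python
from h import *
from rig import *
s=read_camera("side");print(observe()["force"])
def f(s,a,b):
    m=mask(s,(20,120,70),(35,255,255),(270,130,300,155));v,u=np.nonzero(m);return len(u),u.mean(),v.mean(),ray(s,u.mean(),v.mean(),.114)
print(f(dict(np.load("side2.npz")),0,0),f(s,0,0))
```

```text
[-1.05151594  3.58992768 11.63624129]
(25, np.float64(284.84), np.float64(144.44), array([ 0.54478666, -0.0934413 ,  0.114     ])) (20, np.float64(285.55), np.float64(141.7), array([ 0.54689623, -0.10912572,  0.114     ]))
```

The ring has moved with the pin, so the slide is free and sliding at about 3.6 N. I'll continue.

Emit:
apply_moves --rows '[[[-0.004,-0.009,0],[0,0,0],0],[[-0.009,-0.018,0],[0,0,0],0],[[-0.013,-0.027,0],[0,0,0],0],[[-0.018,-0.036,0],[0,0,0],0],[[-0.022,-0.045,0],[0,0,0],0],[[-0.027,-0.054,0],[0,0,0],0],[[-0.031,-0.063,0],[0,0,0],0],[[-0.035,-0.072,0],[0,0,0],0],[[-0.04,-0.081,0],[0,0,0],0],[[-0.044,-0.09,0],[0,0,0],0]]'

```text
clock: 12.47
ee_pos: [0.5441, -0.1101, 0.1543]
tool_rot: [0.227, 0.974, 0.0, 0.001]
force: [-1.2, 3.4, 10.4]
gripper_width: 0.173
finger_force: 99.2
```

Emit:
apply_moves --rows '[[[-0.004,-0.009,0],[0,0,0],0],[[-0.009,-0.018,0],[0,0,0],0],[[-0.013,-0.027,0],[0,0,0],0],[[-0.018,-0.036,0],[0,0,0],0],[[-0.022,-0.045,0],[0,0,0],0],[[-0.027,-0.054,0],[0,0,0],0],[[-0.031,-0.063,0],[0,0,0],0],[[-0.035,-0.072,0],[0,0,0],0],[[-0.04,-0.081,0],[0,0,0],0],[[-0.044,-0.09,0],[0,0,0],0]]'

```text
clock: 13.3
ee_pos: [0.5441, -0.1201, 0.1544]
tool_rot: [0.227, 0.974, 0.0, 0.001]
force: [-1.2, 3.4, 11.9]
gripper_width: 0.171
finger_force: 99.2
```

Emit:
apply_moves --rows '[[[-0.004,-0.009,0],[0,0,0],0],[[-0.009,-0.018,0],[0,0,0],0],[[-0.013,-0.027,0],[0,0,0],0],[[-0.018,-0.036,0],[0,0,0],0],[[-0.022,-0.045,0],[0,0,0],0],[[-0.027,-0.054,0],[0,0,0],0],[[-0.031,-0.063,0],[0,0,0],0],[[-0.035,-0.072,0],[0,0,0],0],[[-0.04,-0.081,0],[0,0,0],0],[[-0.044,-0.09,0],[0,0,0],0]]'

```text
clock: 14.13
ee_pos: [0.5441, -0.1301, 0.1543]
tool_rot: [0.227, 0.974, 0.0, 0.001]
force: [-1.1, 3.4, 9.6]
gripper_width: 0.171
finger_force: 99.2
```

Emit:
apply_moves --rows '[[[-0.004,-0.009,0],[0,0,0],0],[[-0.009,-0.018,0],[0,0,0],0],[[-0.013,-0.027,0],[0,0,0],0],[[-0.018,-0.036,0],[0,0,0],0],[[-0.022,-0.045,0],[0,0,0],0],[[-0.027,-0.054,0],[0,0,0],0],[[-0.031,-0.063,0],[0,0,0],0],[[-0.035,-0.072,0],[0,0,0],0],[[-0.04,-0.081,0],[0,0,0],0],[[-0.044,-0.09,0],[0,0,0],0]]'

```text
clock: 14.97
ee_pos: [0.544, -0.1401, 0.1543]
tool_rot: [0.227, 0.974, 0.0, 0.0]
force: [-0.8, 3.2, 10.1]
gripper_width: 0.176
finger_force: 99.2
```

Emit:
apply_moves --rows '[[[-0.004,-0.009,0],[0,0,0],0],[[-0.009,-0.018,0],[0,0,0],0],[[-0.013,-0.027,0],[0,0,0],0],[[-0.018,-0.036,0],[0,0,0],0],[[-0.022,-0.045,0],[0,0,0],0],[[-0.027,-0.054,0],[0,0,0],0]]'

```text
clock: 15.47
ee_pos: [0.5441, -0.1462, 0.1544]
tool_rot: [0.227, 0.974, 0.0, 0.001]
force: [-0.7, 2.7, 11.9]
gripper_width: 0.174
finger_force: 99.1
```

Emit:
apply_moves --rows '[[[-0.002,-0.005,0],[0,0,0],0],[[-0.004,-0.009,0],[0,0,0],0],[[-0.007,-0.014,0],[0,0,0],0],[[-0.009,-0.018,0],[0,0,0],0],[[-0.011,-0.023,0],[0,0,0],0]]'

```text
clock: 15.88
ee_pos: [0.544, -0.1488, 0.1543]
tool_rot: [0.227, 0.974, 0.0, 0.0]
force: [0.1, 5.3, 11.1]
gripper_width: 0.175
finger_force: 99.1
```

Emit:
apply_moves --rows '[[[-0.002,-0.005,0],[0,0,0],0],[[-0.004,-0.009,0],[0,0,0],0],[[-0.004,-0.009,0],[0,0,0],0]]'

```text
clock: 16.13
ee_pos: [0.544, -0.1498, 0.1543]
tool_rot: [0.227, 0.974, 0.0, 0.001]
force: [-0.5, 3.4, 10.9]
gripper_width: 0.175
finger_force: 99.1
```

Emit:
apply_moves --rows '[[[-0.002,-0.005,0],[0,0,0],0],[[-0.004,-0.009,0],[0,0,0],0],[[-0.004,-0.009,0],[0,0,0],0]]'

```text
clock: 16.38
ee_pos: [0.544, -0.1508, 0.1543]
tool_rot: [0.227, 0.974, 0.0, 0.001]
force: [-0.6, 3.8, 11.3]
gripper_width: 0.171
finger_force: 99.1
```

Emit:
apply_moves --rows '[[[-0.002,-0.005,0],[0,0,0],0],[[-0.002,-0.005,0],[0,0,0],0],[[-0.002,-0.005,0],[0,0,0],0]]'

```text
clock: 16.63
ee_pos: [0.544, -0.1511, 0.1544]
tool_rot: [0.227, 0.974, 0.001, 0.001]
force: [-0.2, 5.5, 11.2]
gripper_width: 0.172
finger_force: 99.1
```

Emit:
apply_moves --rows '[[[-0.002,-0.004,0],[0,0,0],0],[[-0.002,-0.004,0],[0,0,0],0],[[-0.002,-0.004,0],[0,0,0],0]]'

```text
clock: 16.88
ee_pos: [0.544, -0.1516, 0.1543]
tool_rot: [0.227, 0.974, 0.0, 0.001]
force: [-1.0, 3.9, 10.8]
gripper_width: 0.171
finger_force: 99.4
```

Emit:
apply_moves --rows '[[[-0.002,-0.005,0],[0,0,0],0],[[-0.002,-0.005,0],[0,0,0],0],[[-0.002,-0.005,0],[0,0,0],0]]'

```text
clock: 17.13
ee_pos: [0.544, -0.1522, 0.1543]
tool_rot: [0.227, 0.974, 0.0, 0.001]
force: [-1.3, 3.8, 10.4]
gripper_width: 0.171
finger_force: 99.3
```

Emit:
apply_moves --rows '[[[-0.002,-0.005,0],[0,0,0],0],[[-0.002,-0.005,0],[0,0,0],0],[[-0.002,-0.005,0],[0,0,0],0]]'

```text
clock: 17.38
ee_pos: [0.5439, -0.1527, 0.1543]
tool_rot: [0.227, 0.974, 0.0, 0.001]
force: [-1.4, 3.2, 11.6]
gripper_width: 0.171
finger_force: 99.3
```

Emit:
apply_moves --rows '[[[-0.002,-0.005,0],[0,0,0],0],[[-0.002,-0.005,0],[0,0,0],0],[[-0.002,-0.005,0],[0,0,0],0]]'

```text
clock: 17.63
ee_pos: [0.5439, -0.1533, 0.1543]
tool_rot: [0.227, 0.974, 0.0, 0.001]
force: [-0.1, 3.3, 11.3]
gripper_width: 0.172
finger_force: 99.3
```

Emit:
apply_moves --rows '[[[-0.002,-0.005,0],[0,0,0],0],[[-0.002,-0.005,0],[0,0,0],0],[[-0.002,-0.005,0],[0,0,0],0]]'

```text
clock: 17.88
ee_pos: [0.5439, -0.1538, 0.1543]
tool_rot: [0.227, 0.974, 0.0, 0.001]
force: [0.3, 3.8, 11.5]
gripper_width: 0.178
finger_force: 99.3
```

Emit:
apply_moves --rows '[[[-0.002,-0.005,0],[0,0,0],0],[[-0.002,-0.005,0],[0,0,0],0],[[-0.002,-0.005,0],[0,0,0],0]]'

```text
clock: 18.13
ee_pos: [0.5438, -0.1543, 0.1543]
tool_rot: [0.227, 0.974, 0.0, 0.001]
force: [0.3, 3.9, 10.3]
gripper_width: 0.172
finger_force: 99.3
```

Emit:
apply_moves --rows '[[[-0.002,-0.005,0],[0,0,0],0],[[-0.002,-0.005,0],[0,0,0],0],[[-0.002,-0.005,0],[0,0,0],0]]'

```text
clock: 18.38
ee_pos: [0.5438, -0.1548, 0.1543]
tool_rot: [0.227, 0.974, 0.0, 0.001]
force: [-0.1, 5.1, 10.4]
gripper_width: 0.173
finger_force: 99.2
```

Emit:
apply_moves --rows '[[[-0.002,-0.005,0],[0,0,0],0],[[-0.002,-0.005,0],[0,0,0],0],[[-0.002,-0.005,0],[0,0,0],0]]'

```text
clock: 18.63
ee_pos: [0.5438, -0.155, 0.1543]
tool_rot: [0.227, 0.974, 0.001, 0.001]
force: [0.4, 6.1, 10.8]
gripper_width: 0.17
finger_force: 99.2
```

Emit:
apply_moves --rows '[[[-0.002,-0.005,0],[0,0,0],0],[[-0.002,-0.005,0],[0,0,0],0],[[-0.002,-0.005,0],[0,0,0],0]]'

```text
clock: 18.88
ee_pos: [0.5438, -0.1552, 0.1543]
tool_rot: [0.227, 0.974, 0.001, 0.001]
force: [0.8, 9.1, 11.2]
gripper_width: 0.174
finger_force: 99.3
```

The slide is against its stop, with shove at 9 N and no further motion. I'll let the button up, centre the pin and lift out.

Emit:
apply_moves --rows '[[[0,0,-0.02],[0,0,0],0],[[0,0,-0.04],[0,0,0],0],[[0,0,-0.07],[0,0,0],0],[[0,0,-0.08],[0,0,0],0],[[0,0,-0.08],[0,0,0],0]]'

```text
clock: 19.3
ee_pos: [0.5434, -0.1553, 0.161]
tool_rot: [0.227, 0.974, 0.001, -0.0]
force: [1.6, 7.5, 1.4]
gripper_width: 0.175
finger_force: 98.0
```

Emit:
apply_moves --rows '[[[0.009,0.018,0],[0,0,0],0],[[0.018,0.036,0],[0,0,0],0],[[0.018,0.036,0],[0,0,0],0],[[0.018,0.036,-0.15],[0,0,0],0],[[0.018,0.036,-0.3],[0,0,0],0],[[0.018,0.036,-0.5],[0,0,0],0],[[0.018,0.036,-0.7],[0,0,0],0],[[0.018,0.036,-0.7],[0,0,0],0],[[0.018,0.036,-0.7],[0,0,0],0]]'

```text
clock: 20.05
ee_pos: [0.5437, -0.1525, 0.2332]
tool_rot: [0.227, 0.974, -0.0, 0.001]
force: [-0.5, 0.5, -1.0]
gripper_width: 0.17
finger_force: 98.0
```

Run:
```python
from h import *
from rig import *
s=read_camera("side");o=observe();e=o["ee_pos"];print(e,o["tool_rot"].round(4),o["force"])
m=mask(s,(20,120,70),(35,255,255),(265,100,305,150));v,u=np.nonzero(m);print(len(u),u.mean(),v.mean(),ray(s,u.mean(),v.mean(),.114))
def pr(p):
    q=s["camera_from_world"]@np.r_[p,1];k=s["K"]@q[:3];return (k[:2]/k[2]).round(1)
print("tip",pr(e-[0,0,.0547]),pr(e-[0,0,.0207]))
h=[.5847,.2152];d=np.array(h)-e[:2];print("to hole tool xy",d@[-.8969,.4422],d@[.4422,.8969])
cv2.imwrite("pics/s3.png",cv2.resize(s["frame"][60:180,210:370,::-1],(800,600),interpolation=cv2.INTER_NEAREST))
```

```text
[ 0.54332985 -0.15238286  0.23188031] [ 2.269e-01  9.739e-01 -1.000e-04  4.000e-04] [ 0.04921296  0.58227877 -1.23179017]
22 290.22727272727275 134.86363636363637 [ 0.54584616 -0.15253359  0.114     ]
tip [292.4 109.2] [293.   94.5]
to hole tool xy 0.1254402493896896 0.3479789508135962
```

View pics/s3.png

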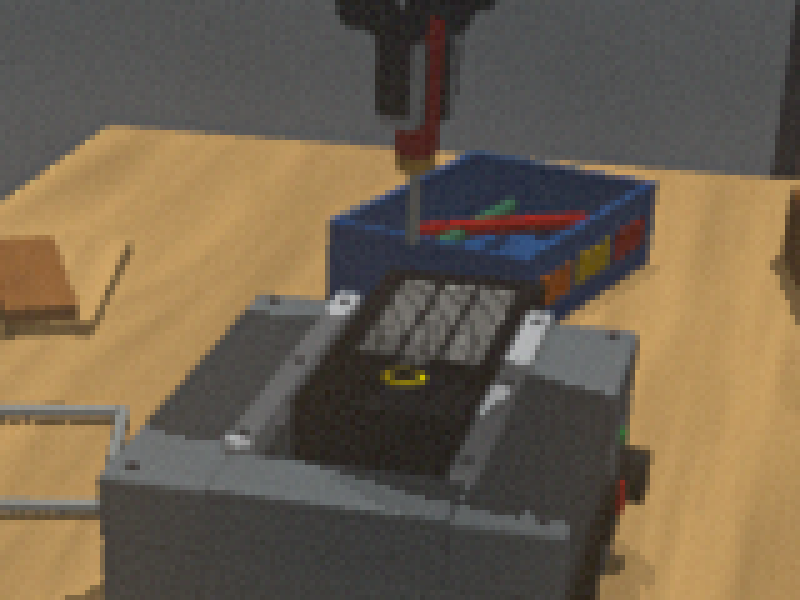

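The slide is out: the ring moved from y ≈ -0.093 to -0.1525 and now sits at crop (405,377). The pin is still straight in the grip, with its tip at (413,242). Next I return to the block at the TCP position where I lifted the tool, (0.5855, 0.2143).

Emit:
apply_moves --rows '[[[0.1,0.3,0],[0,0,0],0],[[0.2,0.6,0],[0,0,0],0],[[0.3,0.85,0],[0,0,0],0],[[0.31,0.87,0],[0,0,0],0]]'

```text
clock: 20.43
ee_pos: [0.5538, -0.0572, 0.2305]
tool_rot: [0.226, 0.974, 0.0, -0.001]
force: [0.9, 0.3, -0.7]
gripper_width: 0.173
finger_force: 98.1
```

Emit:
apply_moves --rows '[[[0.1,0.3,0],[0,0,0],0],[[0.2,0.6,0],[0,0,0],0],[[0.3,0.85,0],[0,0,0],0],[[0.31,0.87,0],[0,0,0],0]]'

```text
clock: 20.77
ee_pos: [0.5644, 0.0344, 0.2305]
tool_rot: [0.226, 0.974, 0.0, -0.001]
force: [-1.2, 1.1, -0.2]
gripper_width: 0.176
finger_force: 98.1
```

Emit:
apply_moves --rows '[[[0.1,0.3,0],[0,0,0],0],[[0.2,0.6,0],[0,0,0],0],[[0.3,0.85,0],[0,0,0],0],[[0.31,0.87,0],[0,0,0],0]]'

```text
clock: 21.1
ee_pos: [0.575, 0.1259, 0.2304]
tool_rot: [0.226, 0.974, 0.0, -0.001]
force: [-0.1, 0.8, -0.8]
gripper_width: 0.171
finger_force: 98.1
```

Emit:
apply_moves --rows '[[[0.1,0.3,0.1],[0,0,0],0],[[0.2,0.6,0.3],[0,0,0],0],[[0.3,0.8,0.6],[0,0,0],0],[[0.31,0.87,0.8],[0,0,0],0],[[0.31,0.87,0.8],[0,0,0],0],[[0.31,0.87,0.8],[0,0,0],0],[[0.31,0.87,0.8],[0,0,0],0],[[0.31,0.87,0.8],[0,0,0],0]]'

```text
clock: 21.77
ee_pos: [0.5865, 0.2138, 0.1535]
tool_rot: [0.227, 0.974, 0.001, 0.001]
force: [0.3, -0.1, -1.2]
gripper_width: 0.171
finger_force: 98.2
```

Emit:
apply_moves --rows '[[[0.01,0,0.1],[0,0,0],0],[[0.01,0,0.25],[0,0,0],0],[[0.01,0,0.4],[0,0,0],0],[[0.01,0,0.48],[0,0,0],0],[[0.01,0,0.48],[0,0,0],0],[[0.01,0,0.48],[0,0,0],0]]'

```text
clock: 22.27
ee_pos: [0.5846, 0.215, 0.1026]
tool_rot: [0.227, 0.974, -0.0, -0.001]
force: [0.3, 0.1, -0.2]
gripper_width: 0.174
finger_force: 98.1
```

Run:
```python
from h import *
from rig import *
s=read_camera("side");o=observe();e=o["ee_pos"];print(e,o["tool_rot"].round(4),o["force"])
def pr(p):
    q=s["camera_from_world"]@np.r_[p,1];k=s["K"]@q[:3];return (k[:2]/k[2]).round(1)
print("tip",pr(e-[0,0,.0547]),"collar",pr(e-[0,0,.0207]),"hole",pr([.5854,.2143,.045]),pr([.5847,.2152,.045]))
cv2.imwrite("pics/s4.png",cv2.resize(s["frame"][190:290,170:290,::-1],(720,600),interpolation=cv2.INTER_NEAREST))
```

```text
[0.58494267 0.21515183 0.10347349] [ 2.269e-01  9.739e-01 -1.000e-04 -1.000e-04] [0.61868517 0.68114317 0.26040673]
tip [217.2 248.1] collar [215.9 231.8] hole [217.2 249.5] [217.4 249.9]
```

View pics/s4.png

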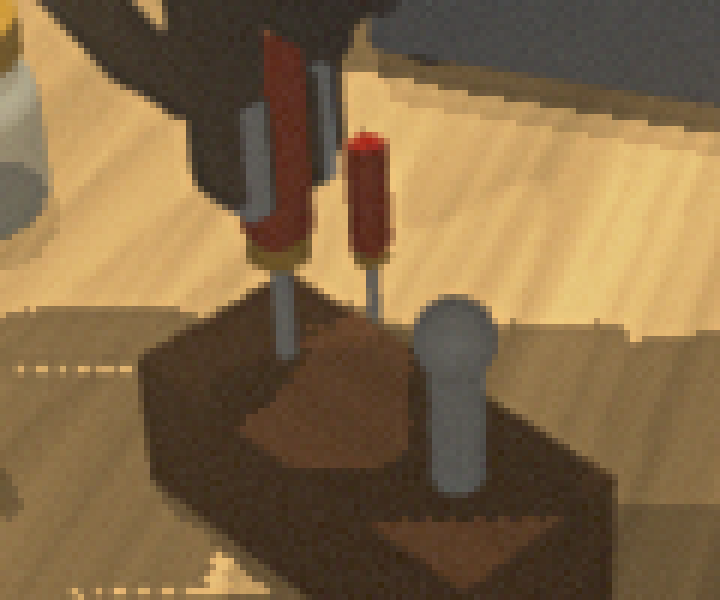

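The tip is at crop (287,358), just above the block and on the predicted hole position. I'm lowering, guarded.

Emit:
apply_moves --rows '[[[0,0,0.02],[0,0,0],0],[[0,0,0.04],[0,0,0],0],[[0,0,0.06],[0,0,0],0],[[0,0,0.08],[0,0,0],0],[[0,0,0.08],[0,0,0],0]]' --squeeze 80

```text
clock: 22.73
ee_pos: [0.5848, 0.2151, 0.0951]
tool_rot: [0.227, 0.974, -0.0, -0.0]
force: [-1.1, 0.2, -0.6]
gripper_width: 0.172
finger_force: 98.1
```

Emit:
apply_moves --rows '[[[0,0,0.03],[0,0,0],0],[[0,0,0.07],[0,0,0],0],[[0,0,0.11],[0,0,0],0],[[0,0,0.15],[0,0,0],0],[[0,0,0.19],[0,0,0],0],[[0,0,0.23],[0,0,0],0],[[0,0,0.26],[0,0,0],0],[[0,0,0.28],[0,0,0],0],[[0,0,0.28],[0,0,0],0],[[0,0,0.28],[0,0,0],0]]'

```text
clock: 23.57
ee_pos: [0.5849, 0.2151, 0.0675]
tool_rot: [0.227, 0.974, -0.0, -0.0]
force: [-0.6, 0.2, -0.6]
gripper_width: 0.175
finger_force: 98.1
```

Emit:
apply_moves --rows '[[[0,0,0.005],[0,0,0],0],[[0,0,0.005],[0,0,0],0],[[0,0,0.005],[0,0,0],0]]'

```text
clock: 23.82
ee_pos: [0.585, 0.2152, 0.0672]
tool_rot: [0.227, 0.974, 0.0, 0.0]
force: [-1.1, -0.3, -0.6]
gripper_width: 0.172
finger_force: 98.1
```

Emit:
apply_moves --rows '[[[0,0,0.005],[0,0,0],0],[[0,0,0.01],[0,0,0],0],[[0,0,0.01],[0,0,0],0],[[0,0,0.01],[0,0,0],0]]'

```text
clock: 24.15
ee_pos: [0.5849, 0.2151, 0.066]
tool_rot: [0.227, 0.974, -0.0, -0.0]
force: [0.2, 0.3, -1.2]
gripper_width: 0.171
finger_force: 98.1
```

Emit:
apply_moves --rows '[[[0,0,0.005],[0,0,0],0],[[0,0,0.005],[0,0,0],0],[[0,0,0.005],[0,0,0],0]]'

```text
clock: 24.4
ee_pos: [0.585, 0.2152, 0.0658]
tool_rot: [0.227, 0.974, 0.0, 0.0]
force: [-1.0, -0.5, 2.8]
gripper_width: 0.173
finger_force: 98.9
```

Collar contact. I'll open the fingers moderately, wait, and lift away.

Emit:
apply_moves --rows '[[[0,0,0],[0,0,0],0.2],[[0,0,0],[0,0,0],0.25],[[0,0,0],[0,0,0],0.35],[[0,0,0],[0,0,0],0.5],[[0,0,0],[0,0,0],0.5],[[0,0,0],[0,0,0],0.5],[[0,0,0],[0,0,0],0.5]]'

```text
clock: 24.98
ee_pos: [0.5849, 0.2151, 0.0655]
tool_rot: [0.227, 0.974, -0.0, -0.0]
force: [0.2, 0.4, -0.1]
gripper_width: 0.499
finger_force: 0.0
```

Emit:
apply_moves --rows '[[[0,0,-0.15],[0,0,0],0.5],[[0,0,-0.35],[0,0,0],0.5],[[0,0,-0.6],[0,0,0],0.5],[[0,0,-1],[0,0,0],0.5],[[0,0,-1],[0,0,0],0.5]]'

```text
clock: 25.4
ee_pos: [0.587, 0.2158, 0.1747]
tool_rot: [0.227, 0.974, 0.002, 0.004]
force: [0.3, -0.6, 1.4]
gripper_width: 0.504
finger_force: 0.0
```

Emit:
apply_moves --rows '[[[0.3,0.15,-0.2],[0,0,0],0.5],[[0.6,0.3,-0.4],[0,0,0],0.5],[[0.9,0.45,-0.5],[0,0,0],0.5],[[1,0.5,-0.5],[0,0,0],0.5]]'

```text
clock: 25.73
ee_pos: [0.5159, 0.3071, 0.2199]
tool_rot: [0.226, 0.974, 0.002, 0.002]
force: [0.9, 0.2, 0.6]
gripper_width: 0.499
finger_force: 0.0
```

Emit:
apply_moves --rows '[[[0.3,0.2,0],[0,0,0],0.5],[[0.6,0.4,0],[0,0,0],0.5],[[0.9,0.6,0],[0,0,0],0.5],[[1,0.7,0],[0,0,0],0.5],[[1,0.7,0],[0,0,0],0.5]]'

```text
clock: 26.15
ee_pos: [0.4573, 0.4134, 0.2159]
tool_rot: [0.225, 0.974, 0.0, -0.0]
force: [-0.2, -0.4, 0.6]
gripper_width: 0.5
finger_force: 0.0
```

Emit:
apply_moves --rows '[[[0.3,0.2,0],[0,0,0],0.5],[[0.6,0.4,0],[0,0,0],0.5],[[0.9,0.6,0],[0,0,0],0.5],[[1,0.7,0],[0,0,0],0.5],[[1,0.7,0],[0,0,0],0.5]]'

```text
clock: 26.57
ee_pos: [0.3992, 0.5197, 0.2154]
tool_rot: [0.226, 0.974, -0.0, -0.0]
force: [-0.3, -0.4, -0.6]
gripper_width: 0.501
finger_force: 0.0
```

Run:
```python
from h import *
from rig import *
s=read_camera("side");c=read_camera("top");print(observe()["ee_pos"])
cv2.imwrite("pics/end.png",np.hstack([cv2.resize(s["frame"][60:330,130:400,::-1],(400,400)),cv2.resize(c["frame"][90:290,150:400,::-1],(400,400))]))
P=cloud(c);r=P[165:188,180:205];h=cv2.cvtColor(c["frame"],cv2.COLOR_RGB2HSV)[165:188,180:205]
m=(r[...,2]>.095)&(r[...,2]<.125);print("handle",m.sum(),r[m].mean(0))
for n,b,z0,z1 in(("ball",(165,190,190,215),.075,.11),("jar",(220,95,250,132),.06,.09),("bar",(230,250,280,282),.015,.035)):
    for d in(np.load("top0.npz"),c):
        q=cloud(dict(d))[b[1]:b[3],b[0]:b[2]];print(n,q[(q[...,2]>z0)&(q[...,2]<z1)].mean(0).round(4))
m=mask(c,(20,120,100),(35,255,255),(320,180,380,210));v,u=np.nonzero(m);print("ring",len(u),ray(c,u.mean(),v.mean(),.114))
```

```text
[0.40044616 0.51762469 0.21551165]
handle 52 [0.5838706  0.21480014 0.1076873 ]
ball [0.522  0.2458 0.0967]
ball [0.5221 0.2456 0.0968]
jar [0.7434 0.1206 0.0727]
jar [0.7433 0.1205 0.0727]
bar [0.37   0.0728 0.0225]
bar [0.3699 0.0727 0.0227]
ring 40 [ 0.54302022 -0.14895181  0.114     ]
```

View pics/end.png

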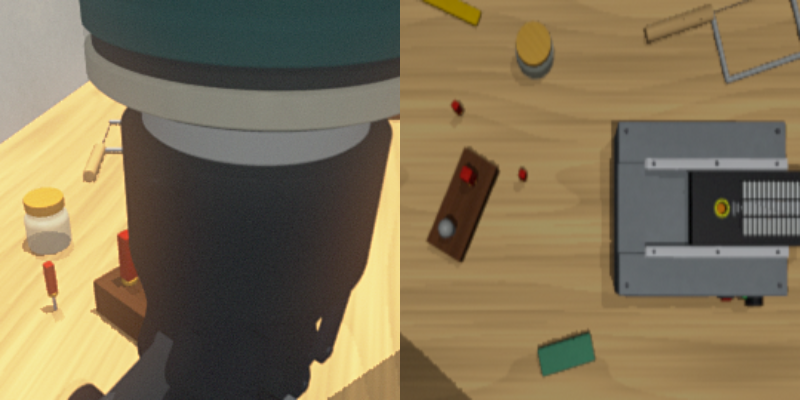

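The final view shows the tool back in the block at (467,173) at its original height, within 0.3 mm. The ring at (721,208) has moved 59.5 mm, and the punch, jar and bar have not moved.

```bash
python3 -c "from rig import *;print(finish_job())"
```

```text
the job is handed in; nothing more can be done
None
```

The job is handed in: the slide is out against its stop (59.5 mm measured), the pin tool is back in its hole fully home, and the punch, jar and bar are where they were; press plus shove read about 20 N at most, in about 27 s.

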